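# Load the breakfast table caddy

### The arm

A 7-joint arm with a two-finger parallel gripper is mounted at the origin on a cart in front of the work surface, level with it; the furniture and walls round the work are solid. World frame = base frame: x ahead of the robot, y to its left, z up, the work surface at z = 0. Lengths are in m, angles in rad, forces in N, time in s.
With the tool pointing down it reaches from about 0.4 to 0.85 m from the base axis. Payload 10.4 kg.
Tool frame: the origin (TCP) lies on the centre line of the jaws, within the pads' length; the fingertips stand 11 mm ahead of it and the grasp point (between the pads) lies 8 mm behind it; z points along the fingers, y is the line along which they close (so a half turn about z gives the same grasp; the last joint's range is limited). The gripper opens to 87 mm and grips with 3 to 60 N. Pads are 19 mm wide; open, the fingers measure 117 mm over their backs; the gripper's body (75 mm by 190 mm) begins 51 mm behind the grasp point.
Start: joints at [-1.285, 0.332, -0.065, 1.46, 0.022, 1.35, -0.088], TCP at [0.19, 0.595, 0.234] pointing down, gripper open.
Joint ranges: [-2.6, 2.6], [-0.5, 2.12], [-1.47, 1.34], [0.16, 2.42], [-1.27, 4.41], [0.06, 2.06], [-2.6, 2.6]. Speed limits (rad/s): [2.22, 2.22, 2.79, 2.79, 3.14, 3.14, 3.14].

### API

Orientations are given as a unit quaternion [x, y, z, w].
In Python, from bench import r gives the robot as it stands.
- The arm moves only by the shell command python3 -m pendant 'ROWS' [OPENING] [FORCE]. ROWS is JSON, a list of rows, each a list of 4 numbers: the shift along the tool's x, y, z in m, then the turn about the tool's z in rad. A call has 1 to 8 rows; each row shifts and turns the commanded pose from where the row before left it, along the tool's axes as they then stand; what a row does not reach is not made up. A row lasts 1/12 s, in which the tool goes at most 41.7 mm and 7.16 degrees, less where a joint would pass 70% of its speed; a pose out of reach is approached as far as the arm can. A call with a gripper value outside its range is refused whole. OPENING is the opening, from 0 (shut) to 1 (fully open), set as the call begins (- or left out, the last holds). The fingers move at their own pace and stop on an object; FORCE is the grip in N (left out, the last holds). Time passes only in rows, so rows that do not move let the fingers close. It gives the time, the measured TCP pose, the force, the opening and the grip force at its end, in the units of the state.
- r.read_state(): the state, without advancing time (a new reading comes with each control period).
- r.camera(name): name is "scene" or "top"; returns a dict with "img" (420x560x3 uint8, red, green, blue), "camera_matrix" (3x3 intrinsics, pixels), "dist_coeffs" ([k1, k2, p1, p2, k3] as OpenCV has them; the pictures are not rectified), "xyz" and "attitude" of the camera in the world. Camera axes: x right, y down, z forward; pixel columns grow to the right and rows downward; lengths in m; the calibration is good to about 2 mm. A picture is of the moment at which its call begins. There is no depth.
- r.close_job(): hands the job in; it is judged then, once.
Trained networks look in the newest picture that a camera, given by its name, has taken for a name from the list of things; names that differ only in an ending like _2 or _b are one class to them, and where a whole thing is asked for, a point or a joint stands for the part that bears it (a point fixed in the world has none). Each returns a list of dicts, best first, with "score" (0 to 1); they miss things now and then, are a little off and sometimes report something else, mostly with a low value. They report only what shows in the picture. A call takes as long as a camera call. They do not tell look-alikes from the thing itself.
- r.outline_of(thing, camera): "mask" (420x560 bool, what is visible of it) and "bbox" ([centre column, centre row, width, height] in pixels, round what is visible of it).
The state is a dict: "time": time; "joint_positions": joint angles; "joint_vel": joint speeds; "joint_torque": joint torques, N m; "ee_pos": TCP position; "eef_rot": TCP orientation; "ft_force": force on the tool from outside, world axes, zero at the start; "torque": the same for the moment, N m; "width": finger opening in m; "grip_force": force on a finger pad.
Only numpy, scipy, OpenCV 4.12 (cv2) and the standard library are available. Lean on these libraries where they do the work, as an engineer would, in place of code of your own. Each camera call takes 0.05 s, during which the arm holds its last target. There are 200 camera calls.

### The job

Load the wooden table caddy for breakfast: stand the pepper mill, the salt shaker, the black-topped herb jar and the red tea carton upright in it, right down on its base, the mill in the large round hole, the carton in the oblong one, and the shaker and the herb jar in the two small round holes, either way. The spice jar with the blue top and the tall jar with the red lid are only for cooking: leave them standing where they are.

Things in the scene. Friction and masses are not known exactly. Their poses are not given: they have to be found in the camera images.
- pepper_mill_mid (a point): Turned wooden pepper mill, 170 mm tall, standing, 58 mm across at the foot. Point: on its axis, half-way up (85 mm above its foot); z up. Its round head is 48 mm across from 123 to 159 mm above the foot (a good place to grip from above, about 142 mm up), with a 12 mm steel knob above that. 0.14 to 0.24 kg.
- salt_shaker_mid (a point): Small round glass salt shaker with grey-white salt and a pale grey perforated cap, 44 mm across, 90 mm tall, standing. Point: on its axis, 45 mm above its foot; z up. The glass is 44 mm across up to 66 mm, the cap 34 mm across above 74 mm. 0.08 to 0.13 kg.
- herb_jar_mid (a point): Herb jar to be taken: round spice jar, 41 mm across, 105 mm tall, standing; dark label with green leaves, cap black all over, top included. Straight-sided. Point: on its axis, 52.5 mm above its foot; z up. 0.09 to 0.15 kg.
- carton_mid (a point): Red tea carton with a green leaf on its front, standing; body 54 mm (its x) by 65 mm (its y) and 99 mm tall, with an upright folded flap on top up to 134 mm. Point: on its middle axis, 67 mm above its underside; axes along its sides, z up. Grip the body across its 54 mm (or 65 mm) sides, below the flap (about 80 mm up). 0.03 to 0.06 kg.
- well_mill (a point): In the pale wooden table caddy (fixed; 172 mm along its x, 208 mm along its y, 52 mm high: base board, end panels at -y and +y, 10 mm top board with four cut-outs, upper face 52 mm above the table): centre of the LARGE ROUND cut-out, 72 mm across, for the pepper mill, level with the base board on which things stand, 12 mm above the table. Axes: the caddy's; x points from the two large cut-outs to the two small ones.
- well_carton (a point): Centre of the caddy's OBLONG cut-out, 68 mm along the caddy's x by 79 mm along its y, for the carton (the carton's 54 mm side along the caddy's x, either way round); at the level of the base board, 12 mm above the table. Axes are the caddy's own.
- well_a (a point): Centre of one of the caddy's two SMALL ROUND cut-outs, 55 mm across, for the salt shaker and the herb jar (either one in either); at the level of the base board, 12 mm above the table. It lies next to the large round cut-out. Axes are the caddy's own.
- well_b (a point): Centre of the other SMALL ROUND cut-out, 55 mm across, like the first; it lies next to the oblong one. At the level of the base board, 12 mm above the table.
- garlic_jar_mid (a point): Look-alike that stays out: spice jar of the same make and size as the herb jar (41 mm across, 105 mm tall) but with a blue label and a blue disc on top of its black cap. Loose. Point: on its axis, 52.5 mm above its foot.
- red_jar_mid (a point): Look-alike that stays out: tall glass jar of grey ground spice with a red screw lid, 61 mm across, 161 mm tall. Loose. Point: on its axis, 80.5 mm above its foot.
Things that resemble listed ones, but are neither listed nor needed, are in the scene too. Leave any purple or turquoise look-alike of the part that bears herb_jar_mid alone.

How it is judged:
At the end, for the whole second after the job is handed in: Mill in the large round well, carton in the oblong one, shaker and herb jar one in each small well: within 12 mm of the well's centre, on the base board (6 mm), tilted under 0.15 rad, at rest. Blue-topped and red-lidded jars never moved over 30 mm or leaned over 0.35 rad (horizontal distance between pepper_mill_mid and well_mill below 0.012 m and z of pepper_mill_mid in the frame of well_mill between 0.079 and 0.091 m and horizontal distance between carton_mid and well_carton below 0.012 m and z of carton_mid in the frame of well_carton between 0.061 and 0.073 m and (((horizontal distance between salt_shaker_mid and well_a below 0.012 m and z of salt_shaker_mid in the frame of well_a between 0.039 and 0.051 m) and (horizontal distance between herb_jar_mid and well_b below 0.012 m and z of herb_jar_mid in the frame of well_b between 0.0465 and 0.0585 m)) or ((horizontal distance between salt_shaker_mid and well_b below 0.012 m and z of salt_shaker_mid in the frame of well_b between 0.039 and 0.051 m) and (horizontal distance between herb_jar_mid and well_a below 0.012 m and z of herb_jar_mid in the frame of well_a between 0.0465 and 0.0585 m))) and angle between each of pepper_mill_mid, salt_shaker_mid, herb_jar_mid, carton_mid's own z axis and vertical below 0.15 rad and linear speed of each of pepper_mill, salt_shaker, herb_jar, carton below 0.02 m/s); the robot touches nothing.
It fails at once if the spice jar with the blue top is moved or tipped (distance of garlic_jar_mid from where it was at the start of the episode above 0.03 m or angle between garlic_jar_mid's own z axis and vertical above 0.35 rad).
It fails at once if the tall jar with the red lid is moved or tipped (distance of red_jar_mid from where it was at the start of the episode above 0.03 m or angle between red_jar_mid's own z axis and vertical above 0.35 rad).
It also fails if it takes over 99 s, if anything falls off the work surface, if the arm or the gripper's body presses on something with over 40 N, if the wrist force passes 120 N, or if a joint passes its speed limit or range.

## Working session

There is one attempt and no reset: what is moved stays moved. The work goes in short steps, Python scripts to look and compute and a shell command to move; the robot and the scene stay as the last step left them, time stands still between calls to the robot, and variables do not carry over. Pictures are saved under pics/ and viewed, at most 14 in all, crops included, and the job is handed in when it is done.

```bash
mkdir -p pics; ls; cat > h.py <<'E'
from bench import r
import numpy as np, cv2
from scipy.spatial.transform import Rotation as R
def snap(n,save=None):
    c=r.camera(n)
    if save: cv2.imwrite('pics/'+save,c['img'][:,:,::-1])
    return c
def rot(c):
    a=np.array(c['attitude'],float)
    return a if a.shape==(3,3) else R.from_quat(a).as_matrix()
def onplane(c,uv,z):
    p=cv2.undistortPoints(np.array(uv,float).reshape(-1,1,2),np.array(c['camera_matrix']),np.array(c['dist_coeffs'])).reshape(-1,2)
    d=np.c_[p,np.ones(len(p))]@rot(c).T; o=np.array(c['xyz'])
    return o+d*((z-o[2])/d[:,2])[:,None]
def proj(c,P):
    M=rot(c); t=-M.T@np.array(c['xyz'])
    return cv2.projectPoints(np.array(P,float).reshape(-1,1,3),cv2.Rodrigues(M.T)[0],t,np.array(c['camera_matrix']),np.array(c['dist_coeffs']))[0].reshape(-1,2)
E
python3 - <<'E'
from h import *
for n in('scene','top'):
    c=snap(n,n+'0.png'); print(n,np.round(c['xyz'],3),np.round(c['attitude'],3),np.round(c['camera_matrix'],1).tolist(),c['dist_coeffs'])
    for t in['pepper_mill_mid','salt_shaker_mid','herb_jar_mid','carton_mid','garlic_jar_mid','red_jar_mid','well_mill','well_a','well_carton']:
        try: print(t,[(np.round(d['bbox'],0).tolist(),round(d['score'],2)) for d in r.outline_of(t,n)])
        except Exception as e: print(t,e)
s=r.read_state();print(s)
E
```

```text
pics
scene [0.976 0.64  0.981] [ 0.29   0.89  -0.335 -0.103] [[512.2, 0.0, 291.2], [0.0, 512.2, 205.7], [0.0, 0.0, 1.0]] [-0.04314793  0.          0.          0.          0.        ]
pepper_mill_mid [([218.0, 147.0, 27.0, 53.0], 0.87), ([273.0, 226.0, 110.0, 88.0], 0.61)]
salt_shaker_mid [([278.0, 156.0, 15.0, 27.0], 0.69)]
herb_jar_mid [([308.0, 294.0, 19.0, 47.0], 0.98), ([357.0, 302.0, 20.0, 40.0], 0.8), ([386.0, 334.0, 28.0, 44.0], 0.7), ([394.0, 291.0, 20.0, 40.0], 0.63)]
carton_mid [([246.0, 121.0, 27.0, 48.0], 0.63)]
garlic_jar_mid [([435.0, 296.0, 32.0, 43.0], 0.66), ([272.0, 225.0, 111.0, 88.0], 0.6)]
red_jar_mid [([373.0, 244.0, 32.0, 69.0], 0.95)]
well_mill [([273.0, 225.0, 108.0, 86.0], 0.7)]
well_a [([273.0, 226.0, 109.0, 94.0], 0.91)]
well_carton [([273.0, 226.0, 109.0, 92.0], 0.88)]
top [0.429 0.004 1.308] [-0.697  0.716 -0.033  0.021] [[455.6, 0.0, 283.3], [0.0, 455.6, 215.4], [0.0, 0.0, 1.0]] [-0.05230266  0.          0.          0.          0.        ]
pepper_mill_mid [([382.0, 200.0, 27.0, 27.0], 0.57), ([284.0, 202.0, 91.0, 87.0], 0.57)]
salt_shaker_mid [([348.0, 
[... 553 characters left out ...]
28457996,  0.33219237, -0.06465997,  1.46008589,  0.02160476,
        1.34989956, -0.0885087 ]), 'joint_vel': array([-8.65833534e-05,  7.59626643e-04, -1.35125849e-03, -6.15537357e-04,
        6.84795951e-04,  5.04423171e-04,  2.46713598e-04]), 'joint_torque': array([ 3.98819220e-04, -6.23061848e+01,  2.44440552e-02, -3.90124476e+01,
       -6.12709648e-02,  3.15855257e-02,  3.58783825e-05]), 'ee_pos': array([0.18997227, 0.59545862, 0.23358694]), 'eef_rot': array([1.53816371e-01, 9.88099449e-01, 5.41908874e-05, 6.93199479e-06]), 'ft_force': array([ 0.05589604,  0.61893466, -0.69393667]), 'torque': array([-0.00609403, -0.00408968,  0.04076222]), 'grip_force': 0.0, 'width': 0.0871919832477374}
```

```bash
python3 - <<'E'
import cv2
t=cv2.imread('pics/top0.png')[120:320,90:460]; cv2.imwrite('pics/topc.png',cv2.resize(t,None,fx=2.15,fy=2.15,interpolation=cv2.INTER_CUBIC))
s=cv2.imread('pics/scene0.png')[80:370,190:480]; cv2.imwrite('pics/scenec.png',cv2.resize(s,None,fx=2,fy=2,interpolation=cv2.INTER_CUBIC))
E
```

```text
(no output)
```

View pics/topc.png

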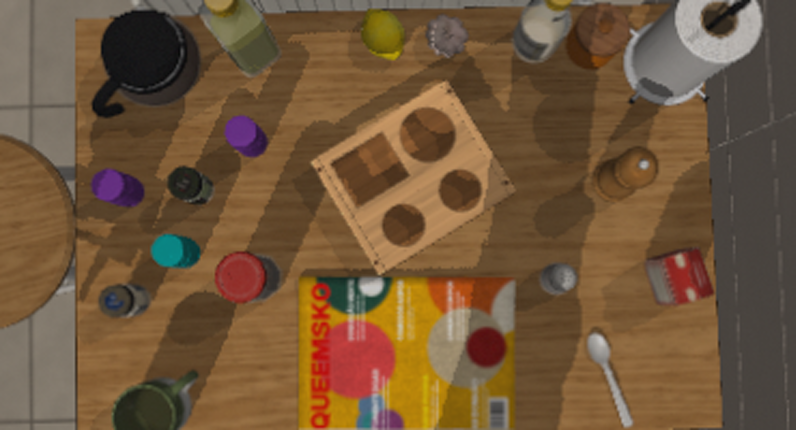

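View pics/scenec.png

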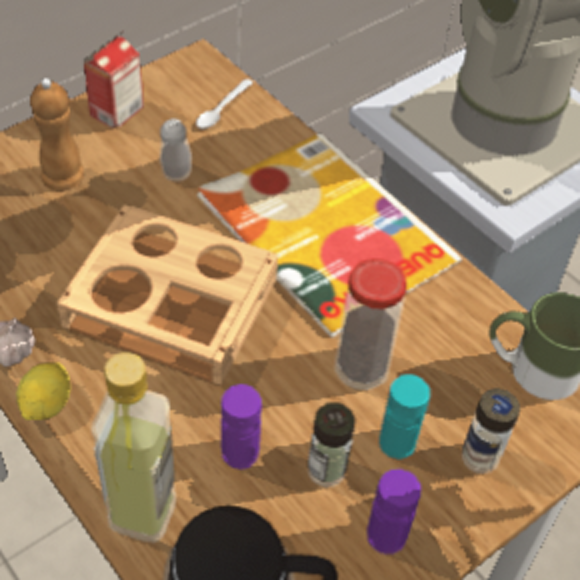

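The top crop shows these positions in full-image pixels:
- caddy at (283,202)
- mill at (382,200)
- shaker at (349,249)
- carton at (405,250)
- red-lid jar at (205,249)

Herb-jar candidates in the top image are purple (205,183), purple (145,207), turquoise (172,236), blue-disc (148,260) and all-black cap (178,206). The black one at (178,206) fits: dark label with green leaves and no disc. It appears in the scene image at (356,302).

```bash
cat > fit.py <<'E'
from h import *
from scipy.optimize import minimize
def cyl(prof):  # [(r,z),...]
    a=np.linspace(0,2*np.pi,24,endpoint=False)
    return np.vstack([np.c_[q*np.cos(a),q*np.sin(a),0*a+z] for q,z in prof])
def box(a,b,z0,z1): return np.array([[x*a/2,y*b/2,z] for x in(-1,1) for y in(-1,1) for z in(z0,z1)])
def sil(c,groups,p,S=4):
    m=np.zeros((420*S,560*S),np.uint8); cs,sn=np.cos(p[2]),np.sin(p[2])
    M=np.array([[cs,-sn,0],[sn,cs,0],[0,0,1]])
    for g in groups:
        q=(proj(c,g@M.T+[p[0],p[1],0])+.5)*S
        cv2.fillConvexPoly(m,cv2.convexHull(np.round(q).astype(np.int32)),1)
    return cv2.resize(m.astype(np.float32),(560,420),interpolation=cv2.INTER_AREA)
def fit(views,groups,p0,yaw=True):
    def cost(v):
        p=[v[0],v[1],v[2]/10 if yaw else 0]; t=0
        for c,m in views:
            s=sil(c,groups,p); t+=1-np.minimum(s,m).sum()/np.maximum(s,m).sum()
        return t
    x0=[p0[0],p0[1]]+([p0[2]*10] if yaw else [])
    sim=np.array([x0]+[[x+(.02 if i==j and j<2 else .012*i*0+(2. if i==j else 0)) for j,x in enumerate(x0)] for i in range(len(x0))])
    o=minimize(cost,x0,method='Nelder-Mead',options=dict(initial_simplex=sim,xatol=2e-4,fatol=1e-4,maxiter=120))
    return np.array([o.x[0],o.x[1],o.x[2]/10 if yaw else 0]),o.fun
def mask(n,t,uv):
    o=r.outline_of(t,n)
    if not o: return None
    d=min(o,key=lambda d:np.hypot(d['bbox'][0]-uv[0],d['bbox'][1]-uv[1]))
    return d['mask'].astype(np.float32) if np.hypot(d['bbox'][0]-uv[0],d['bbox'][1]-uv[1])<12 else None
SH={'pepper_mill_mid':[cyl([(.029,0),(.029,.02)]),cyl([(.029,.02),(.02,.05),(.024,.123)]),cyl([(.024,.123),(.024,.159)]),cyl([(.006,.159),(.006,.17)])],
'salt_shaker_mid':[cyl([(.022,0),(.022,.066),(.017,.074),(.017,.09)])],
'herb_jar_mid':[cyl([(.0205,0),(.0205,.105)])],
'red_jar_mid':[cyl([(.0305,0),(.0305,.161)])]}
E
cat > m1.py <<'E'
from fit import *
cs={n:snap(n) for n in('scene','top')}
def run(name,net,g,uvs,yaw=False,y0s=(0,)):
    vs=[]
    for n in cs:
        m=mask(n,net,uvs[n])
        if m is not None: vs.append((cs[n],m))
    p0=onplane(cs['top'],[uvs['top']],max(q[:,2].max() for q in g)/2)[0]
    for y in y0s:
        p,f=fit(vs,g,[p0[0],p0[1],y],yaw); print(name,len(vs),np.round(p,4),'cost',round(f/len(vs),3),flush=True)
for n,u,v in[('pepper_mill_mid',(218,147),(382,200)),('salt_shaker_mid',(278,156),(349,249)),('herb_jar_mid',(357,302),(178,206)),('red_jar_mid',(373,244),(206,249))]:
    run(n,n,SH[n],dict(scene=u,top=v))
run('garlic','garlic_jar_mid',SH['herb_jar_mid'],dict(scene=(435,296),top=(149,260)))
for i,uv in enumerate([((308,294),(205,184)),((386,334),(144,207)),((394,291),(173,236))]): run('decoy%d'%i,'herb_jar_mid',SH['herb_jar_mid'],dict(scene=uv[0],top=uv[1]))
b=box(.054,.065,0,.099)
run('carton ridge x','carton_mid',[np.vstack([b,box(.054,.004,.099,.134)])],dict(scene=(246,121),top=(405,251)),True,(0.3,-.3))
run('carton ridge y','carton_mid',[np.vstack([b,box(.004,.065,.099,.134)])],dict(scene=(246,121),top=(405,251)),True,(0.3,-.3))
run('caddy','well_a',[box(.172,.208,0,.052)],dict(scene=(273,226),top=(283,202)),True,(.5,2.1,-1.0))
E
python3 m1.py; python3 -c "
from h import *
c=cv2.imread('pics/top0.png');s=cv2.imread('pics/scene0.png')
C=lambda i,x,y,a,f:cv2.resize(i[y-a:y+a,x-a:x+a],(f,f),interpolation=cv2.INTER_CUBIC)
cv2.imwrite('pics/crop2.png',np.hstack([C(s,357,300,30,380),C(c,178,208,30,380)]))"
```

```text
pepper_mill_mid 2 [ 0.5572 -0.2824  0.    ] cost 0.164
salt_shaker_mid 2 [ 0.4281 -0.198   0.    ] cost 0.245
herb_jar_mid 2 [0.5586 0.271  0.    ] cost 0.073
red_jar_mid 2 [0.4392 0.192  0.    ] cost 0.085
garlic 2 [0.4143 0.3582 0.    ] cost 0.164
decoy0 2 [0.6195 0.1985 0.    ] cost 0.075
decoy1 2 [0.5594 0.3652 0.    ] cost 0.102
decoy2 1 [0.475  0.2912 0.    ] cost 0.084
carton ridge x 1 [ 0.4254 -0.3467  0.3231] cost 0.209
carton ridge x 1 [ 0.4239 -0.351  -0.2721] cost 0.251
carton ridge y 1 [ 0.4249 -0.3526  0.3352] cost 0.273
carton ridge y 1 [ 0.4245 -0.3446 -0.3689] cost 0.294
caddy 2 [ 0.5639 -0.0153  0.522 ] cost 0.031
caddy 2 [ 0.5603 -0.0156  2.315 ] cost 0.269
caddy 2 [ 0.5614 -0.0153 -0.8292] cost 0.269
```

View pics/crop2.png

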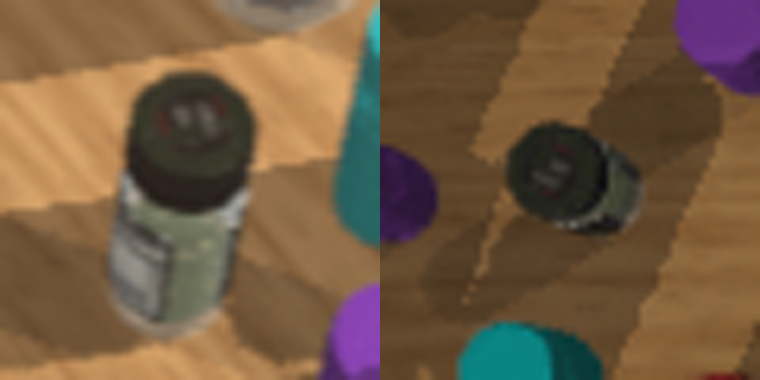

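The crop confirms the target: the cap is black all over and the label has green leaves, with no blue disc, at top (178,206). I'll move towards it and rectify the caddy view in the same step.

```bash
python3 -m pendant '[[-0.032,-0.014,0,0],[-0.032,-0.014,0,0],[-0.032,-0.014,0,0],[-0.032,-0.014,0,0],[-0.032,-0.014,0,0],[-0.032,-0.014,0,0],[-0.032,-0.014,0,0]]' 0.75
python3 -m pendant '[[-0.032,-0.014,0,0],[-0.032,-0.014,0,0],[-0.032,-0.014,0,0],[-0.032,-0.014,0,0],[-0.032,-0.014,0,0],[-0.032,-0.014,0,0],[0,0,0,0]]'
cat > to.py <<'E'
import sys
from h import *
# to.py x y z [yaw of tool y-axis line, deg]
a=[float(v) for v in sys.argv[1:]]
s=r.read_state(); M=R.from_quat(s['eef_rot']).as_matrix(); p=np.array(s['ee_pos'])
d=M.T@(np.array(a[:3])-p); yy=np.degrees(np.arctan2(M[1,1],M[0,1]))
print('t',round(s['time'],2),'ee',np.round(p,4),'tooly',round(yy,1),'tilt',round(np.degrees(np.arccos(-M[2,2])),2),'w',round(s['width'],4),'q7',round(s['joint_positions'][6],2),'F',np.round(s['ft_force'],1))
print('tool shift',np.round(d,4),end=' ')
if len(a)>3:
    t=-(a[3]-yy+90)%180-90; t=-((a[3]-yy+90)%180-90); print('turn rad',round(np.radians(t),3),end='')
print()
E
python3 to.py .5586 .271 .08 72
python3 - <<'E'
from h import *
t=cv2.imread('pics/top0.png');c=r.camera('top')
yaw=.522+np.pi; ex=np.array([np.cos(yaw),np.sin(yaw)]);ey=np.array([-ex[1],ex[0]])
g=np.arange(-120,120.5,.5)/1000
X,Y=np.meshgrid(g,g[::-1])   # image right=caddy x, up = caddy y
P=np.stack([.5639+X*ex[0]+Y*ey[0],-.0153+X*ex[1]+Y*ey[1],0*X+.052],-1)
uv=proj(c,P.reshape(-1,3)).reshape(X.shape+(2,)).astype(np.float32)
o=cv2.remap(t,uv,None,cv2.INTER_CUBIC)
for k in range(0,481,40):
    cv2.line(o,(k,0),(k,480),(255,255,0),1); cv2.line(o,(0,k),(480,k),(255,255,0),1)
o=cv2.resize(o,(600,600)); cv2.imwrite('pics/rect.png',o)
E
```

```text
time: 2.78
ee_pos: [0.3747, 0.4327, 0.2338]
eef_rot: [0.154, 0.988, 0.0, 0.0]
ft_force: [-0.1, 0.5, -0.3]
width: 0.0654
grip_force: 0.0
time: 3.37
ee_pos: [0.5362, 0.2884, 0.2336]
eef_rot: [0.158, 0.987, -0.001, 0.002]
ft_force: [0.5, -1.3, -0.7]
width: 0.0651
grip_force: 0.0
t 3.37 ee [0.5362 0.2884 0.2336] tooly 71.8 tilt 0.23 w 0.0651 q7 0.73 F [ 0.5 -1.3 -0.7]
tool shift [-0.0263 -0.0092  0.1537] turn rad -0.004
```

View pics/rect.png

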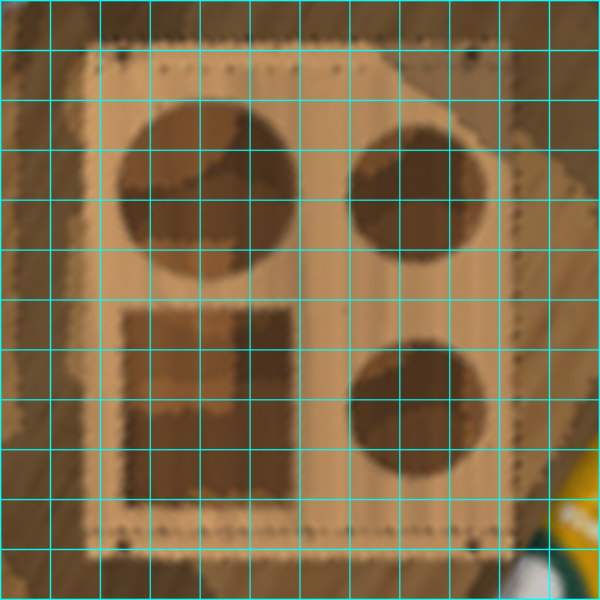

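The rectified caddy shows the holes at (208,189) large, (210,407) oblong, (417,194) a and (417,408) b. That gives world positions of mill (.618,-.035), carton (.574,.040), a (.5445,-.0754) and b (.502,-.001). Next I descend on the herb jar.

```bash
python3 -m pendant '[[-0.013,-0.0045,0,0],[-0.013,-0.0045,0,0],[0,0,0.02,0],[0,0,0,0]]'; python3 to.py .5586 .271 .08 72
```

```text
time: 3.75
ee_pos: [0.5527, 0.278, 0.2106]
eef_rot: [0.154, 0.988, -0.001, -0.001]
ft_force: [-0.3, 0.1, -0.8]
width: 0.0654
grip_force: 0.0
t 3.75 ee [0.5527 0.278  0.2106] tooly 72.3 tilt 0.21 w 0.0654 q7 0.77 F [-0.3  0.1 -0.8]
tool shift [-0.0081 -0.0045  0.1306] turn rad 0.005
```

```bash
python3 -m pendant '[[-0.008,-0.0045,0.02,0],[0,0,0.03,0],[0,0,0.03,0],[0,0,0.03,0],[0,0,0.02,0],[0,0,0,0],[0,0,0,0]]'; python3 to.py .5586 .271 .08 72
```

```text
time: 4.33
ee_pos: [0.5587, 0.2727, 0.0835]
eef_rot: [0.153, 0.988, -0.0, -0.001]
ft_force: [0.3, -0.7, 0.5]
width: 0.0656
grip_force: 0.0
t 4.33 ee [0.5587 0.2727 0.0835] tooly 72.4 tilt 0.1 w 0.0656 q7 0.81 F [ 0.3 -0.7  0.5]
tool shift [-0.0004 -0.0017  0.0035] turn rad 0.006
```

```bash
python3 -m pendant '[[0,-0.0015,0.003,0],[0,0,0,0],[0,0,0,0],[0,0,0,0],[0,0,0,0],[0,0,0,0]]' 0 20; python3 -m pendant '[[0,0,-0.01,0],[0,0,-0.03,0],[0,0,-0.03,0],[0,0,-0.03,0],[0,0,-0.03,0],[0,0,-0.02,0]]'; python3 to.py .5018 -.0012 .24 120
```

```text
time: 4.83
ee_pos: [0.5592, 0.2712, 0.0814]
eef_rot: [0.154, 0.988, 0.0, 0.0]
ft_force: [-0.2, -0.6, 3.9]
width: 0.0402
grip_force: 20.0
time: 5.33
ee_pos: [0.5593, 0.2712, 0.2345]
eef_rot: [0.154, 0.988, 0.001, 0.001]
ft_force: [-0.0, 1.1, -2.0]
width: 0.0402
grip_force: 20.0
t 5.33 ee [0.5593 0.2712 0.2345] tooly 72.3 tilt 0.18 w 0.0402 q7 0.79 F [-0.   1.1 -2. ]
tool shift [-0.0281 -0.2769 -0.0061] turn rad -0.833
```

```bash
python3 -m pendant '[[-0.003,-0.032,0,0],[-0.003,-0.032,0,0],[-0.003,-0.032,0,0],[-0.003,-0.032,0,0],[-0.003,-0.032,0,0],[-0.003,-0.032,0,0],[-0.003,-0.032,0,0],[-0.003,-0.032,0,0]]'; python3 -m pendant '[[-0.003,-0.02,0,0],[0,0,0,0],[0,0,0,0]]';  python3 to.py .5018 -.0012 .0935 72
```

```text
time: 6.0
ee_pos: [0.5031, 0.0183, 0.2312]
eef_rot: [0.154, 0.988, 0.0, 0.0]
ft_force: [0.4, -0.3, -1.9]
width: 0.0401
grip_force: 20.0
time: 6.25
ee_pos: [0.5005, -0.0011, 0.2313]
eef_rot: [0.155, 0.988, 0.0, 0.0]
ft_force: [0.1, 0.5, -0.2]
width: 0.0406
grip_force: 20.0
t 6.25 ee [ 0.5005 -0.0011  0.2313] tooly 72.2 tilt 0.06 w 0.0406 q7 1.19 F [ 0.1  0.5 -0.2]
tool shift [-0.0012  0.0002  0.1378] turn rad 0.003
```

```bash
python3 -m pendant '[[-0.001,0,0.03,0],[0,0,0.03,0],[0,0,0.025,0],[0,0,0.015,0],[0,0,0.015,0],[0,0,0.01,0],[0,0,0,0],[0,0,0,0]]';  python3 to.py .5018 -.0012 .0935 72
```

```text
time: 6.92
ee_pos: [0.5017, 0.0003, 0.1057]
eef_rot: [0.153, 0.988, -0.0, -0.0]
ft_force: [-0.1, -1.0, -1.0]
width: 0.0402
grip_force: 20.0
t 6.92 ee [5.017e-01 3.000e-04 1.057e-01] tooly 72.4 tilt 0.03 w 0.0402 q7 1.24 F [-0.1 -1.  -1. ]
tool shift [-0.0006 -0.0014  0.0122] turn rad 0.006
```

In the hole with no contact. I'll lower it the rest of the way and release.

```bash
python3 -m pendant '[[0,-0.001,0.006,0],[0,0,0.004,0],[0,0,0.003,0],[0,0,0,0],[0,0,0,0]]';  python3 to.py .5018 -.0012 .0935 72
```

```text
time: 7.33
ee_pos: [0.5016, -0.0016, 0.0929]
eef_rot: [0.154, 0.988, 0.0, 0.0]
ft_force: [-0.2, -0.9, 2.0]
width: 0.0407
grip_force: 20.0
t 7.33 ee [ 0.5016 -0.0016  0.0929] tooly 72.3 tilt 0.05 w 0.0407 q7 1.25 F [-0.2 -0.9  2. ]
tool shift [-0.      0.0004 -0.0006] turn rad 0.005
```

```bash
python3 -m pendant '[[0,0,0,0],[0,0,0,0],[0,0,0,0]]' 0.68; python3 -m pendant '[[0,0,-0.015,0],[0,0,-0.035,0],[0,0,-0.035,0],[0,0,-0.03,0],[0,0,-0.01,0]]';  python3 to.py .4281 -.198 .2 72; python3 - <<'E'
from fit import *
c=snap('top','top1.png');t=cv2.imread('pics/top1.png')
s=snap('scene','scene1.png');sc=cv2.imread('pics/scene1.png')
for n,p in[('salt_shaker_mid',(.4281,-.198,0)),('pepper_mill_mid',(.5572,-.2824,0))]:
    pass
C=lambda i,x,y,a,f:cv2.resize(i[y-a:y+a,x-a:x+a],(f,f),interpolation=cv2.INTER_CUBIC)
def draw(cam,img,ring,x,y,a,f):
    o=C(img,x,y,a,f)
    for P in ring:
        q=((proj(cam,P)+.5-[x-a,y-a])*f/(2*a)).astype(np.int32); cv2.polylines(o,[q],True,(255,255,0),1)
    return o
def rings(prof,p): return [cyl([q])+[p[0],p[1],0] for q in prof]
sa=rings([(.022,0),(.022,.066),(.017,.09)],(.4281,-.198)); mi=rings([(.029,0),(.024,.123),(.024,.159)],(.5572,-.2824))
b=np.array([[-1,-1],[1,-1],[1,1],[-1,1]])*[.027,.0325]; y=.323
b=b@np.array([[np.cos(y),np.sin(y)],[-np.sin(y),np.cos(y)]])+[.4254,-.3467]
ca=[np.c_[b,0*b[:,:1]+z] for z in(0,.099)]
o=np.vstack([np.hstack([draw(c,t,sa,349,249,22,260),draw(c,t,mi,382,200,30,260),draw(c,t,ca,405,251,30,260)]),np.hstack([draw(s,sc,sa,278,156,22,260),draw(s,sc,mi,218,147,35,260),draw(s,sc,ca,246,121,32,260)])])
cv2.imwrite('pics/ov.png',o)
E
```

```text
time: 7.58
ee_pos: [0.5012, -0.0012, 0.0925]
eef_rot: [0.154, 0.988, 0.0, -0.0]
ft_force: [-0.3, -0.6, 0.3]
width: 0.0526
grip_force: 0.0
time: 8.0
ee_pos: [0.5029, -0.0013, 0.222]
eef_rot: [0.154, 0.988, 0.001, 0.003]
ft_force: [0.6, 0.6, -1.3]
width: 0.0589
grip_force: 0.0
t 8.0 ee [ 0.5029 -0.0013  0.222 ] tooly 72.3 tilt 0.34 w 0.0589 q7 1.2 F [ 0.6  0.6 -1.3]
tool shift [ 0.0116 -0.2102  0.0213] turn rad 0.005
```

View pics/ov.png

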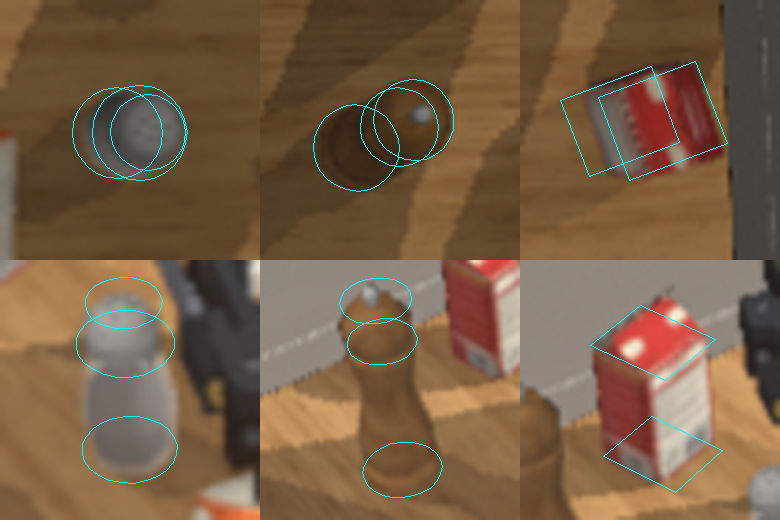

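Salt overlay fits within about 2 mm. The mill head and knob sit about 4 mm further to -y, so I'll use (.559,-.286). The carton overlay is off, so I'll take its base corners by hand from the scene image at (234,134), (250.5,145) and (261,134).

```bash
python3 -m pendant '[[0.0017,-0.03,0,0],[0.0017,-0.03,0,0],[0.0017,-0.03,0,0],[0.0017,-0.03,0,0],[0.0017,-0.03,0,0],[0.0017,-0.03,0,0],[0.001,-0.03,0,0],[0,0,0.02,0]]' ;  python3 to.py .4285 -.199 .058 72; python3 - <<'E'
from h import *
s=r.camera('scene');c=r.camera('top')
f=lambda px,py:(214+(px-520)/4.06,89+(py-260)/4.06)
P=onplane(s,[f(603,445),f(668,488),f(712,441)],0);print(P.round(4))
P=onplane(s,[f(595,346),f(665,380),f(714,340)],.099);print(P.round(4))
for a,b in((0,1),(1,2)):
    d=P[b]-P[a];print(np.linalg.norm(d),np.degrees(np.arctan2(d[1],d[0])))
g=lambda px,py:(375+(px-520)/4.33,221+py/4.33)
print(onplane(c,[g(722,147),g(697,65)],.099).round(4))
E
```

```text
time: 8.77
ee_pos: [0.4254, -0.2039, 0.1989]
eef_rot: [0.157, 0.988, -0.001, 0.002]
ft_force: [0.8, -0.7, -0.8]
width: 0.059
grip_force: 0.0
t 8.77 ee [ 0.4254 -0.2039  0.1989] tooly 71.9 tilt 0.21 w 0.059 q7 1.61 F [ 0.8 -0.7 -0.8]
tool shift [-0.0009  0.0057  0.1409] turn rad -0.002
[[ 0.4552 -0.3773 -0.    ]
 [ 0.4426 -0.3113  0.    ]
 [ 0.3902 -0.3344  0.    ]]
[[ 0.4589 -0.3641  0.099 ]
 [ 0.4404 -0.3057  0.099 ]
 [ 0.3909 -0.3214  0.099 ]]
0.061303727514314614 107.54959712560006
0.05192236856013968 -162.3791665054802
[[ 0.4067 -0.3841  0.099 ]
 [ 0.4576 -0.3709  0.099 ]]
```

```bash
python3 -m pendant '[[-0.001,0.005,0.02,0],[0,0,0.03,0],[0,0,0.03,0],[0,0,0.03,0],[0,0,0.02,0],[0,0,0.01,0],[0,0,0,0]]';python3 to.py .4285 -.199 .058 72
```

```text
time: 9.45
ee_pos: [0.428, -0.1922, 0.0555]
eef_rot: [0.153, 0.988, 0.0, -0.002]
ft_force: [0.1, 1.3, 0.6]
width: 0.0589
grip_force: 0.0
t 9.45 ee [ 0.428  -0.1922  0.0555] tooly 72.4 tilt 0.27 w 0.0589 q7 1.71 F [0.1 1.3 0.6]
tool shift [-0.0025 -0.0063 -0.0025] turn rad 0.007
```

```bash
python3 -m pendant '[[-0.002,-0.006,-0.002,0],[0,0,0,0]]'; python3 -m pendant '[[0,0,0,0],[0,0,0,0],[0,0,0,0],[0,0,0,0],[0,0,0,0]]' 0 20; python3 to.py .4285 -.199 .058 72;  python3 -m pendant '[[0,0,-0.01,0],[0,0,-0.03,0],[0,0,-0.03,0],[0,0,-0.03,0],[0,0,-0.03,0],[0,0,0,0]]';python3 to.py .5445 -.0754 .2 72
```

```text
time: 9.62
ee_pos: [0.4304, -0.201, 0.0611]
eef_rot: [0.154, 0.988, -0.0, 0.001]
ft_force: [-0.4, -0.4, 0.1]
width: 0.0592
grip_force: 0.0
time: 10.03
ee_pos: [0.4295, -0.1998, 0.0597]
eef_rot: [0.154, 0.988, 0.0, 0.0]
ft_force: [-0.0, -0.4, 0.3]
width: 0.0354
grip_force: 19.8
t 10.03 ee [ 0.4295 -0.1998  0.0597] tooly 72.3 tilt 0.03 w 0.0354 q7 1.73 F [-0.  -0.4  0.3]
tool shift [0.0012 0.0005 0.0017] turn rad 0.005
time: 10.53
ee_pos: [0.4316, -0.2011, 0.1955]
eef_rot: [0.154, 0.988, 0.0, 0.004]
ft_force: [1.0, -0.2, -0.1]
width: 0.0353
grip_force: 19.7
t 10.53 ee [ 0.4316 -0.2011  0.1955] tooly 72.3 tilt 0.46 w 0.0353 q7 1.61 F [ 1.  -0.2 -0.1]
tool shift [-0.0693  0.1541 -0.0038] turn rad 0.005
```

Width 35 mm is not the 44 mm glass, so I'll look.

```bash
python3 - <<'E'
from h import *
s=snap('scene','s2.png');c=snap('top','t2.png')
p=np.array(r.read_state()['ee_pos'])
o=[]
for cam,n in((s,'s2.png'),(c,'t2.png')):
    u=proj(cam,[p])[0].astype(int); print(u); i=cv2.imread('pics/'+n); a=45
    x,y=max(u[0],a),max(u[1],a); o.append(cv2.resize(i[y-a:y+a,x-a:x+a],(390,390),interpolation=cv2.INTER_CUBIC))
cv2.imwrite('pics/hold.png',np.hstack(o))
E
```

```text
[274 109]
[359 248]
```

View pics/hold.png

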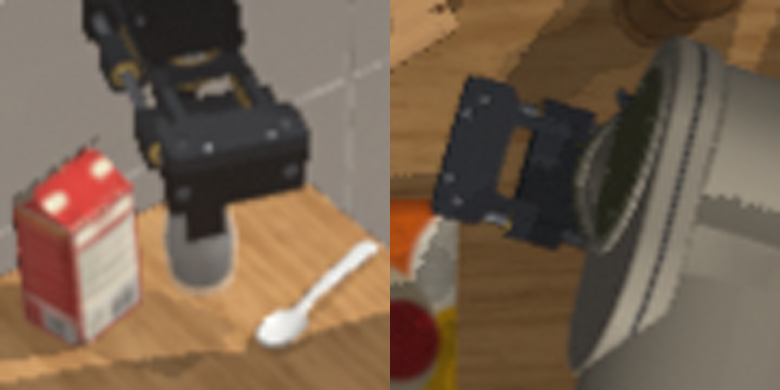

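The shaker is held upright and centred between the pads, with its foot at about (205,290) in the left crop. I'll carry it to well a.

```bash
python3 -m pendant '[[-0.0115,0.0257,0,0],[-0.0115,0.0257,0,0],[-0.0115,0.0257,0,0],[-0.0115,0.0257,0,0],[-0.0115,0.0257,0,0],[-0.011,0.025,0,0],[0,0,0,0],[0,0,0,0]]'; python3 to.py .5445 -.0754 .0717 72
```

```text
time: 11.3
ee_pos: [0.5409, -0.0732, 0.1878]
eef_rot: [0.153, 0.988, -0.001, -0.002]
ft_force: [-0.6, -0.4, -1.1]
width: 0.0352
grip_force: 19.7
t 11.3 ee [ 0.5409 -0.0732  0.1878] tooly 72.5 tilt 0.19 w 0.0352 q7 1.4 F [-0.6 -0.4 -1.1]
tool shift [-0.0044 -0.0008  0.1161] turn rad 0.008
```

```bash
python3 -m pendant '[[-0.004,-0.001,0.02,0],[0,0,0.025,0],[0,0,0.015,0],[0,0,0,0],[0,0,0,0]]'; python3 to.py .5445 -.0754 .0717 72;python3 - <<'E'
from h import *
s=snap('scene','s3.png');c=snap('top','t3.png')
o=[]
for cam,n in((s,'s3.png'),(c,'t3.png')):
    u=proj(cam,[(.5445,-.0754,.06)])[0].astype(int); i=cv2.imread('pics/'+n); a=40
    x,y=u; o.append(cv2.resize(i[y-a:y+a,x-a:x+a],(390,390),interpolation=cv2.INTER_CUBIC))
cv2.imwrite('pics/pl.png',np.hstack(o))
E
```

```text
time: 11.72
ee_pos: [0.5435, -0.0776, 0.1289]
eef_rot: [0.155, 0.988, -0.0, -0.001]
ft_force: [0.1, -0.0, -0.2]
width: 0.0352
grip_force: 19.7
t 11.72 ee [ 0.5435 -0.0776  0.1289] tooly 72.2 tilt 0.14 w 0.0352 q7 1.43 F [ 0.1 -0.  -0.2]
tool shift [-0.0004  0.0025  0.0572] turn rad 0.004
```

View pics/pl.png

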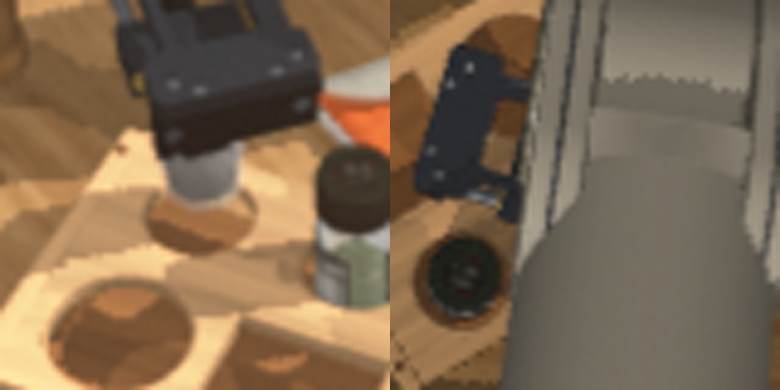

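The scene crop shows the shaker's foot (203,200) right over the hole (202,213), and the herb jar standing centred in b. Lowering now.

```bash
python3 -m pendant '[[0,0.002,0.015,0],[0,0,0.015,0],[0,0,0.013,0],[0,0,0.006,0],[0,0,0,0],[0,0,0,0]]'; python3 to.py .5445 -.0754 .0717 72
```

```text
time: 12.32
ee_pos: [0.5458, -0.0749, 0.0814]
eef_rot: [0.154, 0.988, 0.0, 0.0]
ft_force: [-1.4, -0.5, -0.8]
width: 0.0352
grip_force: 19.7
t 12.32 ee [ 0.5458 -0.0749  0.0814] tooly 72.3 tilt 0.05 w 0.0352 q7 1.46 F [-1.4 -0.5 -0.8]
tool shift [ 0.0011 -0.0008  0.0097] turn rad 0.005
```

```bash
python3 -m pendant '[[0.001,0,0.005,0],[0,0,0.004,0],[0,0,0,0],[0,0,0,0]]'; python3 to.py .5445 -.0754 .0717 72
```

```text
time: 12.65
ee_pos: [0.5448, -0.0744, 0.0719]
eef_rot: [0.154, 0.988, 0.0, 0.0]
ft_force: [0.7, 0.3, 1.6]
width: 0.0351
grip_force: 19.8
t 12.65 ee [ 0.5448 -0.0744  0.0719] tooly 72.3 tilt 0.05 w 0.0351 q7 1.46 F [0.7 0.3 1.6]
tool shift [-0.     -0.001   0.0002] turn rad 0.005
```

```bash
python3 -m pendant '[[0,0,0,0],[0,0,0,0],[0,0,0,0]]' 0.68; python3 -m pendant '[[0,0,-0.015,0],[0,0,-0.035,0],[0,0,-0.035,0],[0,0,-0.035,0],[0,0,-0.035,0],[0,0,-0.01,0]]'; python3 -m pendant '[[0,0,0,0.12],[0,0,0,0.12],[0,0,0,0.12],[0,0,0,0.12],[0,0,0,0.12],[0,0,0,0.12],[0,0,0,0.12],[0,0,0,0.11]]' 1;  python3 to.py .424 -.349 .24 17.5
```

```text
time: 12.9
ee_pos: [0.5443, -0.0744, 0.0715]
eef_rot: [0.154, 0.988, 0.0, -0.0]
ft_force: [-0.1, 0.3, 0.3]
width: 0.048
grip_force: 0.0
time: 13.4
ee_pos: [0.5462, -0.0749, 0.242]
eef_rot: [0.154, 0.988, 0.001, 0.003]
ft_force: [0.5, -0.0, 1.3]
width: 0.0591
grip_force: 0.0
time: 14.07
ee_pos: [0.5442, -0.0744, 0.2362]
eef_rot: [0.591, 0.807, -0.0, -0.0]
ft_force: [0.7, 0.6, -0.1]
width: 0.0868
grip_force: 0.0
t 14.07 ee [ 0.5442 -0.0744  0.2362] tooly 17.5 tilt 0.03 w 0.0868 q7 0.44 F [ 0.7  0.6 -0.1]
tool shift [-0.2256 -0.1974 -0.0038] turn rad 0.0
```

```bash
python3 -m pendant '[[-0.025,-0.022,0,0],[-0.025,-0.022,0,0],[-0.025,-0.022,0,0],[-0.025,-0.022,0,0],[-0.025,-0.022,0,0],[-0.025,-0.022,0,0],[-0.025,-0.022,0,0],[-0.025,-0.022,0,0]]'; python3 -m pendant '[[-0.025,-0.02,0,0],[0,0,0,0],[0,0,0,0]]';  python3 to.py .424 -.349 .078 17.5
```

```text
time: 14.73
ee_pos: [0.4373, -0.3201, 0.2364]
eef_rot: [0.589, 0.808, 0.0, -0.0]
ft_force: [0.2, -0.5, 0.3]
width: 0.0868
grip_force: 0.0
time: 14.98
ee_pos: [0.4255, -0.3505, 0.2362]
eef_rot: [0.59, 0.807, -0.0, -0.0]
ft_force: [1.0, 0.4, 0.3]
width: 0.087
grip_force: 0.0
t 14.98 ee [ 0.4255 -0.3505  0.2362] tooly 17.6 tilt 0.04 w 0.087 q7 1.05 F [1.  0.4 0.3]
tool shift [ 0.0019 -0.0009  0.1582] turn rad 0.003
```

```bash
python3 - <<'E'
from fit import *
c=snap('top','t4.png');s=snap('scene','s4.png')
C=lambda i,x,y,a,f:cv2.resize(i[y-a:y+a,x-a:x+a],(f,f),interpolation=cv2.INTER_CUBIC)
def draw(cam,n,x,y,a,f,p,yw):
    o=C(cv2.imread('pics/'+n),x,y,a,f)
    b=np.array([[-1,-1],[1,-1],[1,1],[-1,1]])*[.027,.0325]
    b=b@np.array([[np.cos(yw),np.sin(yw)],[-np.sin(yw),np.cos(yw)]])+p
    for z in(0,.099):
        q=((proj(cam,np.c_[b,0*b[:,:1]+z])+.5-[x-a,y-a])*f/(2*a)).astype(np.int32); cv2.polylines(o,[q],True,(255,255,0),1)
    return o
p=(.424,-.349);w=np.radians(17.5)
cv2.imwrite('pics/ca.png',np.hstack([draw(c,'top0.png',405,251,32,390,p,w),draw(s,'scene0.png',246,121,32,390,p,w)]))
E
```

```text
(no output)
```

View pics/ca.png

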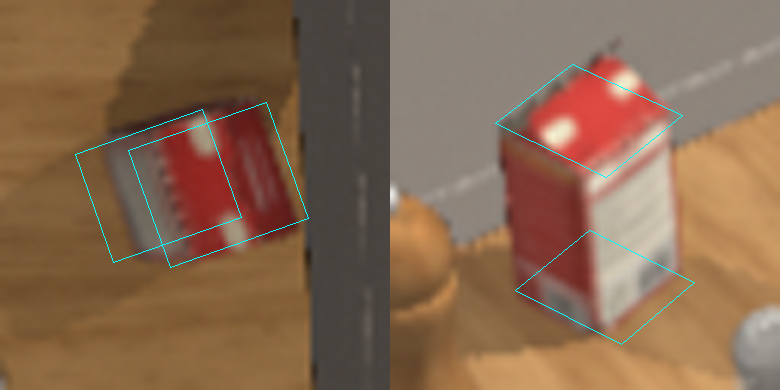

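The overlay suggests the sides are swapped, with the 54 mm side along about 107°. I'll refit to check.

```bash
python3 - <<'E'
from fit import *
b=cv2.imread('pics/top0.png');s0=cv2.imread('pics/scene0.png')
cs={n:snap(n) for n in('scene','top')}
vs=[]
for n,i,(x,y) in(('scene',s0,(246,121)),('top',b,(405,251))):
    m=np.full((420,560),cv2.GC_BGD,np.uint8); a=24
    m[y-a-6:y+a+6,x-a:x+a]=cv2.GC_PR_BGD; m[y-13:y+13,x-11:x+11]=cv2.GC_PR_FGD
    lab=cv2.cvtColor(i,cv2.COLOR_BGR2LAB); red=(lab[...,1]>155)&(m!=cv2.GC_BGD); m[red]=cv2.GC_FGD
    cv2.grabCut(i,m,None,np.zeros((1,65)),np.zeros((1,65)),6,cv2.GC_INIT_WITH_MASK)
    k=((m==1)|(m==3)).astype(np.uint8); N,l,st,_=cv2.connectedComponentsWithStats(k); k=(l==1+np.argmax(st[1:,4])).astype(np.float32)
    print(n,st[1+np.argmax(st[1:,4])]); vs.append((cs[n],k))
bx=box(.054,.065,0,.099)
for nm,rg in(('x',box(.054,.004,.099,.134)),('y',box(.004,.065,.099,.134))):
    for y in(.3,1.87):
        for nv,v in(('both',vs),('scene',vs[:1]),('top',vs[1:])):
            p,f=fit(v,[np.vstack([bx,rg])],[.424,-.349,y]); print('ridge',nm,nv,p.round(4),round(f/len(v),3))
E
```

```text
scene [232  98  29  44 880]
top [399 236  23  25 400]
ridge x both [ 0.426  -0.3543  0.2372] 0.366
ridge x scene [ 0.4271 -0.3537  0.3957] 0.277
ridge x top [ 0.4254 -0.3526  0.2436] 0.453
ridge x both [ 0.4228 -0.3571  2.1763] 0.378
ridge x scene [ 0.4213 -0.3585  2.1868] 0.247
ridge x top [ 0.4261 -0.3522  1.6023] 0.479
ridge y both [ 0.4247 -0.3589  0.3111] 0.39
ridge y scene [ 0.4189 -0.3652 -0.0019] 0.251
ridge y top [ 0.4259 -0.3602  0.3017] 0.489
ridge y both [ 0.4227 -0.3575  2.1183] 0.37
ridge y scene [ 0.4204 -0.3616  2.1667] 0.238
ridge y top [ 0.4255 -0.3633  1.5412] 0.45
```

```bash
python3 - <<'E'
from h import *
from scipy.optimize import least_squares
s=r.camera('scene');c=r.camera('top')
T=lambda x,y:np.array([373+x/6.094-.5,219+y/6.094-.5]);S=lambda x,y:np.array([214+(x-390)/6.094-.5,89+y/6.094-.5])
# local corner signs: u along ~17deg, v along ~107deg ; left(+u,-v) front(+u,+v) right(-u,+v)
L,F,Rr=(1,-1),(1,1),(-1,1)
ob=[(s,L,0,S(515,290)),(s,F,0,S(603,332)),(s,Rr,0,S(679,278)),(s,L,.099,S(503,138)),(s,F,.099,S(586,180)),(s,Rr,.099,S(672,126)),
(c,(1,-1),.099,T(263,104)),(c,(-1,-1),.099,T(300,230))]
for a,b in((.054,.065),(.065,.054)):
  for o in(ob,ob[:6]):
    def f(p):
        e=[]
        for cam,g,z,uv in o:
            x,y=g[0]*a/2,g[1]*b/2;cc,ss=np.cos(p[2]),np.sin(p[2])
            e+=list(proj(cam,[[p[0]+cc*x-ss*y,p[1]+ss*x+cc*y,z]])[0]-uv)
        return e
    q=least_squares(f,[.424,-.349,.3],x_scale=[.01,.01,.1]);print(a,q.x[:2].round(4),np.degrees(q.x[2]).round(1),'rms',np.sqrt(2*q.cost/len(q.fun)).round(2),q.fun.reshape(-1,2).round(1).tolist())
E
```

```text
0.054 [ 0.4264 -0.3487] 12.4 rms 1.48 [[-0.4, -0.4], [1.1, 2.7], [1.8, 2.0], [-1.8, -2.8], [1.2, 0.2], [1.1, -0.4], [1.6, -0.4], [0.7, -1.4]]
0.054 [ 0.4273 -0.3507] 14.5 rms 1.51 [[-1.1, -0.3], [0.9, 2.4], [1.2, 1.4], [-2.6, -2.7], [1.1, -0.1], [0.4, -1.0]]
0.065 [ 0.4246 -0.35  ] 14.1 rms 1.4 [[-0.1, 1.2], [-0.9, 2.3], [1.9, -0.6], [-1.6, -1.2], [-0.9, -0.1], [1.3, -3.0], [-0.8, -1.4], [0.1, 1.3]]
0.065 [ 0.4249 -0.3493] 14.3 rms 1.48 [[-0.1, 1.4], [-0.8, 2.5], [2.0, -0.4], [-1.5, -1.0], [-0.8, 0.1], [1.3, -2.8]]
```

Position is (.4255,-.3495), with a side along 14°. The grip width will tell which side it is.

```bash
python3 -m pendant '[[0.001,0,0.02,0.055],[0,0,0.03,0],[0,0,0.03,0],[0,0,0.03,0],[0,0,0.02,0],[0,0,0.01,0],[0,0,0.01,0],[0,0,0,0]]';  python3 to.py .4255 -.3495 .078 14.3
```

```text
time: 15.95
ee_pos: [0.4265, -0.3472, 0.0855]
eef_rot: [0.61, 0.792, -0.0, -0.001]
ft_force: [-1.1, 0.7, 0.5]
width: 0.0872
grip_force: 0.0
t 15.95 ee [ 0.4265 -0.3472  0.0855] tooly 14.8 tilt 0.09 w 0.0872 q7 1.1 F [-1.1  0.7  0.5]
tool shift [-0.002  -0.0015  0.0075] turn rad 0.008
```

```bash
python3 -m pendant '[[-0.002,-0.001,0.007,0],[0,0,0,0],[0,0,0,0]]'; python3 -m pendant '[[0,0,0,0],[0,0,0,0],[0,0,0,0],[0,0,0,0],[0,0,0,0],[0,0,0,0]]' 0 10; python3 to.py .4255 -.3495 .078 14.3
```

```text
time: 16.2
ee_pos: [0.4265, -0.3504, 0.0801]
eef_rot: [0.611, 0.792, 0.0, 0.0]
ft_force: [-0.4, -0.2, -0.5]
width: 0.0869
grip_force: 0.0
time: 16.7
ee_pos: [0.4263, -0.35, 0.0797]
eef_rot: [0.611, 0.792, 0.0, 0.0]
ft_force: [0.1, 0.8, 2.7]
width: 0.0651
grip_force: 10.0
t 16.7 ee [ 0.4263 -0.35    0.0797] tooly 14.7 tilt 0.02 w 0.0651 q7 1.11 F [0.1 0.8 2.7]
tool shift [ 0.0007 -0.0006  0.0017] turn rad 0.007
```

Width 65 mm: the closing line lies along the carton's y, so it must turn to the caddy's y (-60°), which is +1.30 rad.

```bash
python3 -m pendant '[[0,0,-0.01,0],[0,0,-0.03,0],[0,0,-0.035,0],[0,0,-0.035,0],[0,0,-0.035,0],[0,0,-0.025,0.1]]'; python3 -m pendant '[[0,0,0,0.12],[0,0,0,0.12],[0,0,0,0.12],[0,0,0,0.12],[0,0,0,0.12],[0,0,0,0.12],[0,0,0,0.12],[0,0,0,0.12]]'; python3 -m pendant '[[0,0,0,0.12],[0,0,0,0.12],[0,0,0,0],[0,0,0,0]]'; python3 to.py .5737 .0399 .25 -60.1
```

```text
time: 17.2
ee_pos: [0.4261, -0.3507, 0.2533]
eef_rot: [0.649, 0.761, 0.0, 0.001]
ft_force: [-0.2, 0.9, 0.2]
width: 0.0649
grip_force: 10.0
time: 17.87
ee_pos: [0.4259, -0.3501, 0.2501]
eef_rot: [0.928, 0.372, 0.0, -0.0]
ft_force: [0.5, -0.1, -0.2]
width: 0.0651
grip_force: 10.0
time: 18.2
ee_pos: [0.4261, -0.35, 0.2499]
eef_rot: [0.965, 0.263, 0.0, 0.0]
ft_force: [0.2, 0.2, 0.5]
width: 0.0655
grip_force: 10.0
t 18.2 ee [ 0.4261 -0.35    0.2499] tooly -59.5 tilt 0.0 w 0.0655 q7 -0.26 F [0.2 0.2 0.5]
tool shift [ 3.248e-01 -2.613e-01 -1.000e-04] turn rad 0.01
```

```bash
python3 -m pendant '[[0.025,-0.02,0,0.01],[0.025,-0.02,0,0],[0.025,-0.02,0,0],[0.025,-0.02,0,0],[0.025,-0.02,0,0],[0.025,-0.02,0,0],[0.025,-0.02,0,0],[0.025,-0.02,0,0]]'; python3 -m pendant '[[0.025,-0.02,0,0],[0.025,-0.02,0,0],[0.025,-0.02,0,0],[0.025,-0.02,0,0],[0.022,-0.018,0,0],[0,0,0,0],[0,0,0,0]]';python3 to.py .5737 .0399 .092 -60.1
```

```text
time: 18.87
ee_pos: [0.5207, -0.1104, 0.25]
eef_rot: [0.966, 0.258, 0.0, -0.0]
ft_force: [-0.0, 0.1, -0.4]
width: 0.065
grip_force: 10.0
time: 19.45
ee_pos: [0.5781, 0.0353, 0.2493]
eef_rot: [0.966, 0.259, -0.0, 0.0]
ft_force: [-0.5, 0.4, -0.3]
width: 0.0654
grip_force: 10.0
t 19.45 ee [0.5781 0.0353 0.2493] tooly -59.9 tilt 0.05 w 0.0654 q7 -1.03 F [-0.5  0.4 -0.3]
tool shift [-0.0014 -0.0062  0.1573] turn rad 0.003
```

```bash
python3 -m pendant '[[-0.001,-0.006,0.025,0],[0,0,0.03,0],[0,0,0.03,0],[0,0,0.01,0],[0,0,0,0],[0,0,0,0]]'; python3 to.py .5737 .0399 .092 -60.1;python3 - <<'E'
from h import *
s=snap('scene','s5.png');c=snap('top','t5.png')
o=[]
for cam,n in((s,'s5.png'),(c,'t5.png')):
    u=proj(cam,[(.5737,.0399,.06)])[0].astype(int); i=cv2.imread('pics/'+n); a=45
    x,y=u; print(u); o.append(cv2.resize(i[y-a:y+a,x-a:x+a],(390,390),interpolation=cv2.INTER_CUBIC))
cv2.imwrite('pics/pl2.png',np.hstack(o))
E
```

```text
time: 19.95
ee_pos: [0.5744, 0.0374, 0.1556]
eef_rot: [0.967, 0.256, 0.0, 0.0]
ft_force: [-0.2, 0.4, 0.1]
width: 0.0653
grip_force: 10.0
t 19.95 ee [0.5744 0.0374 0.1556] tooly -60.3 tilt 0.03 w 0.0653 q7 -1.0 F [-0.2  0.4  0.1]
tool shift [ 0.0006 -0.0025  0.0636] turn rad -0.004
[283 232]
[261 198]
```

View pics/pl2.png

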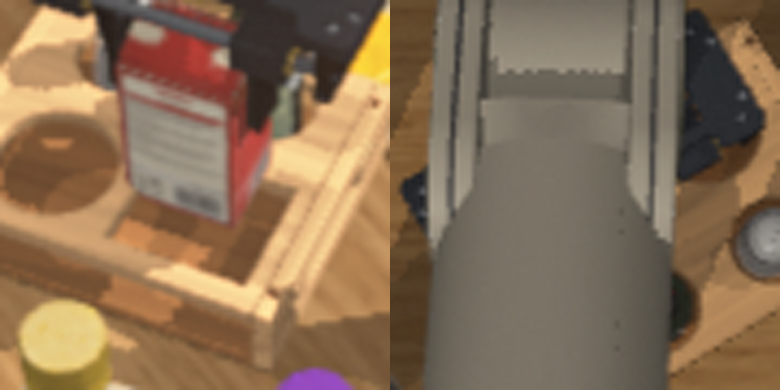

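The carton hangs upright over the oblong hole, with visible foot corners at (133,188), (232,225) and (268,172). I'll compare those with the projection.

```bash
python3 - <<'E'
from h import *
s=r.camera('scene'); y=np.radians(29.7+180)
ex=np.array([np.cos(y),np.sin(y)]);ey=np.array([-ex[1],ex[0]])
P=onplane(s,[(238+a/4.333-.5,187+b/4.333-.5) for a,b in((133,188),(232,225),(268,172))],.0757)
d=(P[:,:2]-[.5744,.0374]); print('caddy-frame corners rel TCP',np.c_[d@ex,d@ey].round(4))
# hole corners at z .052 in view
P=onplane(s,[(238+a/4.333-.5,187+b/4.333-.5) for a,b in((113,232),(243,283),(300,197))],.052)
d=(P[:,:2]-[.5737,.0399]); print('hole corners rel est centre',np.c_[d@ex,d@ey].round(4))
E
```

```text
caddy-frame corners rel TCP [[-0.0198  0.0274]
 [-0.0209 -0.0297]
 [ 0.0184 -0.0325]]
hole corners rel est centre [[-0.0334  0.0357]
 [-0.0357 -0.0401]
 [ 0.0278 -0.0447]]
```

Carton centred relative to the hole to within about 2 mm; lowering.

```bash
python3 -m pendant '[[0,-0.0025,0.015,0],[0,0,0.02,0],[0,0,0.015,0],[0,0,0.006,0],[0,0,0,0],[0,0,0,0]]'; python3 to.py .5737 .0399 .092 -60.1
```

```text
time: 20.6
ee_pos: [0.5735, 0.0405, 0.0996]
eef_rot: [0.967, 0.256, 0.001, 0.0]
ft_force: [-0.8, -0.6, 0.0]
width: 0.0651
grip_force: 10.0
t 20.6 ee [0.5735 0.0405 0.0996] tooly -60.3 tilt 0.07 w 0.0651 q7 -0.97 F [-0.8 -0.6  0. ]
tool shift [-0.0002  0.0006  0.0076] turn rad -0.004
```

```bash
python3 -m pendant '[[0,0,0.005,0],[0,0,0.003,0],[0,0,0,0],[0,0,0,0]]'; python3 to.py .5737 .0399 .092 -60.1
```

```text
time: 20.93
ee_pos: [0.5733, 0.0406, 0.091]
eef_rot: [0.967, 0.256, 0.001, -0.0]
ft_force: [0.3, 0.2, 1.9]
width: 0.0652
grip_force: 10.0
t 20.93 ee [0.5733 0.0406 0.091 ] tooly -60.3 tilt 0.06 w 0.0652 q7 -0.96 F [0.3 0.2 1.9]
tool shift [-0.      0.0008 -0.001 ] turn rad -0.004
```

```bash
python3 -m pendant '[[0,0,0,0],[0,0,0,0],[0,0,0,0]]' 0.9; python3 -m pendant '[[0,0,-0.015,0],[0,0,-0.035,0],[0,0,-0.035,0],[0,0,-0.035,0],[0,0,-0.035,0],[0,0,-0.035,0],[0,0,-0.01,0]]'; python3 -m pendant '[[0,0,0,0.11],[0,0,0,0.11],[0,0,0,0.11],[0,0,0,0.1],[0,0,0,0]]'; python3 to.py .559 -.286 .27 95; python3 - <<'E'
from h import *
c=r.camera('top');f=lambda x,y:(90+x/2.15,120+y/2.15)
print(onplane(c,[f(667,68),f(628,75),f(665,105)],0.005).round(3),onplane(c,[f(720,20)],.26).round(3), 'knob',onplane(c,[f(643,166)],.17).round(3))
E
```

```text
time: 21.18
ee_pos: [0.5727, 0.0406, 0.0905]
eef_rot: [0.967, 0.256, -0.0, -0.0]
ft_force: [-0.7, -0.4, -0.1]
width: 0.0754
grip_force: 0.0
time: 21.77
ee_pos: [0.5744, 0.0403, 0.2959]
eef_rot: [0.967, 0.256, 0.003, -0.0]
ft_force: [0.4, 0.5, 0.2]
width: 0.0784
grip_force: 0.0
time: 22.18
ee_pos: [0.5727, 0.0406, 0.2902]
eef_rot: [0.999, 0.042, -0.0, 0.0]
ft_force: [0.4, -0.2, -0.6]
width: 0.0783
grip_force: 0.0
t 22.18 ee [0.5727 0.0406 0.2902] tooly -85.2 tilt 0.03 w 0.0783 q7 -1.48 F [ 0.4 -0.2 -0.6]
tool shift [-0.0407  0.3243  0.0202] turn rad -0.004
[[ 0.708 -0.366  0.005]
 [ 0.699 -0.312  0.005]
 [ 0.657 -0.361  0.005]] [[ 0.706 -0.356  0.26 ]] knob [[ 0.556 -0.285  0.17 ]]
```

```bash
python3 -m pendant '[[-0.004,0.0325,0,0],[-0.004,0.0325,0,0],[-0.004,0.0325,0,0],[-0.004,0.0325,0,0],[-0.004,0.0325,0,0],[-0.004,0.0325,0,0],[-0.004,0.0325,0,0],[-0.004,0.0325,0,0]]'; python3 -m pendant '[[-0.004,0.032,0,0],[-0.004,0.031,0,0],[0,0,0.02,0],[0,0,0,0],[0,0,0,0]]';python3 to.py .558 -.285 .134 95
```

```text
time: 22.9
ee_pos: [0.5635, -0.2226, 0.2903]
eef_rot: [0.999, 0.046, -0.0, -0.0]
ft_force: [0.5, 0.3, 0.4]
width: 0.0785
grip_force: 0.0
time: 23.32
ee_pos: [0.5611, -0.2839, 0.2696]
eef_rot: [0.999, 0.045, -0.001, -0.001]
ft_force: [0.7, -0.1, 0.9]
width: 0.0785
grip_force: 0.0
t 23.32 ee [ 0.5611 -0.2839  0.2696] tooly -84.8 tilt 0.14 w 0.0785 q7 -0.83 F [ 0.7 -0.1  0.9]
tool shift [-0.0029  0.001   0.1356] turn rad 0.003
```

```bash
python3 -m pendant '[[-0.003,0.001,0.025,0],[0,0,0.03,0],[0,0,0.03,0],[0,0,0.025,0],[0,0,0.015,0],[0,0,0.008,0],[0,0,0,0],[0,0,0,0]]';python3 to.py .558 -.285 .134 95
```

```text
time: 23.98
ee_pos: [0.5593, -0.2853, 0.1386]
eef_rot: [0.999, 0.045, 0.0, 0.0]
ft_force: [0.6, -0.5, 0.7]
width: 0.0784
grip_force: 0.0
t 23.98 ee [ 0.5593 -0.2853  0.1386] tooly -84.8 tilt 0.05 w 0.0784 q7 -0.77 F [ 0.6 -0.5  0.7]
tool shift [-0.0013 -0.0004  0.0046] turn rad 0.003
```

```bash
python3 -m pendant '[[-0.001,0,0.004,0],[0,0,0,0],[0,0,0,0],[0,0,0,0],[0,0,0,0],[0,0,0,0],[0,0,0,0]]' 0 25; python3 to.py .558 -.285 .134 95; python3 -m pendant '[[0,0,-0.01,0],[0,0,-0.03,0],[0,0,-0.035,0],[0,0,-0.035,0],[0,0,-0.035,0],[0,0,-0.01,0],[0,0,0,0]]';python3 to.py .6179 -.0354 .28 60
```

```text
time: 24.57
ee_pos: [0.5576, -0.2861, 0.1338]
eef_rot: [0.999, 0.044, 0.0, 0.0]
ft_force: [-0.1, -0.3, 1.7]
width: 0.0473
grip_force: 25.0
t 24.57 ee [ 0.5576 -0.2861  0.1338] tooly -85.0 tilt 0.03 w 0.0473 q7 -0.77 F [-0.1 -0.3  1.7]
tool shift [ 0.0005 -0.0011 -0.0002] turn rad 0.0
time: 25.15
ee_pos: [0.5582, -0.287, 0.292]
eef_rot: [0.999, 0.044, 0.002, 0.001]
ft_force: [0.7, -0.3, -1.5]
width: 0.0473
grip_force: 25.0
t 25.15 ee [ 0.5582 -0.287   0.292 ] tooly -85.0 tilt 0.28 w 0.0473 q7 -0.83 F [ 0.7 -0.3 -1.5]
tool shift [ 0.0814 -0.2455  0.0118] turn rad 0.611
```

```bash
python3 -m pendant '[[0.01,-0.0305,0,0],[0.01,-0.0305,0,0],[0.01,-0.0305,0,0],[0.01,-0.0305,0,0],[0.01,-0.0305,0,0],[0.01,-0.0305,0,0],[0.01,-0.0305,0,0],[0.01,-0.0305,0,0]]';python3 -m pendant '[[0,0,0,0.12],[0,0,0,0.12],[0,0,0,0.12],[0,0,0,0.12],[0,0,0,0.12],[0,0,0.01,0],[0,0,0,0]]';python3 to.py .6179 -.0354 .146 60
```

```text
time: 25.82
ee_pos: [0.6151, -0.0341, 0.2867]
eef_rot: [0.999, 0.044, -0.001, -0.0]
ft_force: [1.3, -0.1, -1.5]
width: 0.0469
grip_force: 25.0
time: 26.4
ee_pos: [0.6147, -0.0356, 0.2753]
eef_rot: [0.968, -0.251, -0.002, 0.001]
ft_force: [-0.5, 0.2, -2.0]
width: 0.0472
grip_force: 25.0
t 26.4 ee [ 0.6147 -0.0356  0.2753] tooly -119.1 tilt 0.23 w 0.0472 q7 -1.83 F [-0.5  0.2 -2. ]
tool shift [ 0.0032 -0.002   0.1292] turn rad 0.015
```

```bash
python3 -m pendant '[[0.003,-0.002,0.02,0],[0,0,0.025,0],[0,0,0.015,0],[0,0,0,0],[0,0,0,0]]'; python3 to.py .6179 -.0354 .146 60;python3 - <<'E'
from h import *
s=snap('scene','s6.png');u=proj(s,[(.6179,-.0354,.06)])[0].astype(int); a=45;x,y=u
cv2.imwrite('pics/pl3.png',cv2.resize(cv2.imread('pics/s6.png')[y-a:y+a,x-a:x+a],(500,500),interpolation=cv2.INTER_CUBIC))
E
```

```text
time: 26.82
ee_pos: [0.6187, -0.0356, 0.2177]
eef_rot: [0.968, -0.252, -0.001, 0.0]
ft_force: [0.5, 0.3, -0.9]
width: 0.0471
grip_force: 25.0
t 26.82 ee [ 0.6187 -0.0356  0.2177] tooly -119.2 tilt 0.12 w 0.0471 q7 -1.8 F [ 0.5  0.3 -0.9]
tool shift [-0.0006  0.0002  0.0717] turn rad 0.014
```

View pics/pl3.png

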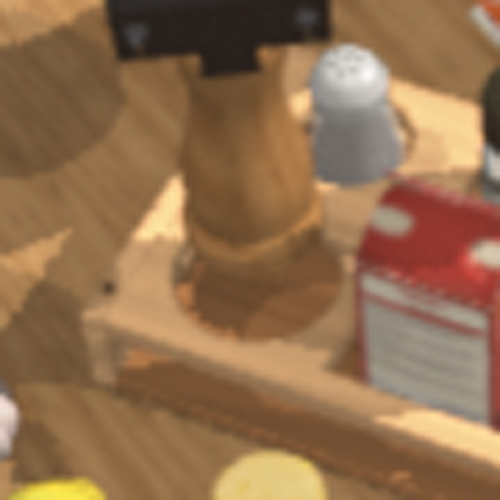

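The mill hangs upright over the large hole: foot at about (253,235), heading down to about (256,281), with the hole centre at (261,283). Lowering now.

```bash
python3 -m pendant '[[0,0,0.02,0],[0,0,0.02,0],[0,0,0.015,0],[0,0,0.008,0],[0,0,0,0],[0,0,0,0]]'; python3 to.py .6179 -.0354 .146 60
```

```text
time: 27.37
ee_pos: [0.6198, -0.0358, 0.1566]
eef_rot: [0.967, -0.253, 0.0, -0.0]
ft_force: [0.8, -0.6, -0.8]
width: 0.0472
grip_force: 25.0
t 27.37 ee [ 0.6198 -0.0358  0.1566] tooly -119.3 tilt 0.06 w 0.0472 q7 -1.77 F [ 0.8 -0.6 -0.8]
tool shift [-0.0019  0.0006  0.0106] turn rad 0.012
```

```bash
python3 -m pendant '[[-0.002,0.0005,0.006,0],[0,0,0.004,0],[0,0,0.001,0],[0,0,0,0],[0,0,0,0]]'; python3 to.py .6179 -.0354 .146 60
```

```text
time: 27.78
ee_pos: [0.618, -0.0352, 0.1456]
eef_rot: [0.967, -0.253, 0.001, -0.0]
ft_force: [-0.4, 0.2, 5.5]
width: 0.0472
grip_force: 25.0
t 27.78 ee [ 0.618  -0.0352  0.1456] tooly -119.3 tilt 0.11 w 0.0472 q7 -1.77 F [-0.4  0.2  5.5]
tool shift [-0.      0.0002 -0.0004] turn rad 0.012
```

```bash
python3 -m pendant '[[0,0,0,0],[0,0,0,0],[0,0,0,0],[0,0,0,0]]' 0.75; python3 -m pendant '[[0,0,-0.015,0],[0,0,-0.035,0],[0,0,-0.035,0],[0,0,-0.035,0],[0,0,-0.035,0],[0,0,0,0]]'; python3 to.py .48 -.25 .3 60
```

```text
time: 28.12
ee_pos: [0.6173, -0.0351, 0.1444]
eef_rot: [0.967, -0.253, -0.0, -0.0]
ft_force: [-0.5, -0.5, -0.1]
width: 0.063
grip_force: 0.0
time: 28.62
ee_pos: [0.6193, -0.0361, 0.3062]
eef_rot: [0.967, -0.253, 0.004, -0.001]
ft_force: [0.1, -0.2, -0.1]
width: 0.065
grip_force: 0.0
t 28.62 ee [ 0.6193 -0.0361  0.3062] tooly -119.4 tilt 0.49 w 0.065 q7 -1.84 F [ 0.1 -0.2 -0.1]
tool shift [-0.0166  0.2547  0.005 ] turn rad 0.011
```

```bash
python3 -m pendant '[[-0.002,0.032,0,0],[-0.002,0.032,0,0],[-0.002,0.032,0,0],[-0.002,0.032,0,0],[-0.002,0.032,0,0],[-0.002,0.032,0,0],[-0.002,0.032,0,0],[-0.002,0.032,0,0]]'; python3 - <<'E'
from fit import *
yaw=.522+np.pi; ex=np.array([np.cos(yaw),np.sin(yaw)]);ey=np.array([-ex[1],ex[0]])
W=lambda x,y:np.array([.5639+x*ex[0]+y*ey[0],-.0153+x*ex[1]+y*ey[1]])
c=snap('top','t7.png');s=snap('scene','s7.png')
ws={'pepper_mill_mid':W(-.0368,.0444),'salt_shaker_mid':W(.0468,.0424),'herb_jar_mid':W(.0468,-.0432)}
pr={'pepper_mill_mid':[(.029,0),(.024,.159)],'salt_shaker_mid':[(.022,.0),(.017,.09)],'herb_jar_mid':[(.0205,0),(.0205,.105)]}
ri=[cyl([q])+[*ws[k],.012] for k in pr for q in pr[k]]
b=np.array([[-1,-1],[1,-1],[1,1],[-1,1]])*[.027,.0325]
ri+=[np.array([[*W(-.036+u,-.043+v),.012+z] for u,v in b]) for z in(0,.099)]
o=[]
for cam,n in((s,'s7.png'),(c,'t7.png')):
    x,y=proj(cam,[(.564,-.015,.08)])[0].astype(int); a=65; i=cv2.resize(cv2.imread('pics/'+n)[y-a:y+a,x-a:x+a],(400,400),interpolation=cv2.INTER_CUBIC)
    raw=i.copy()
    for P in ri:
        q=((proj(cam,P)+.5-[x-a,y-a])*400/(2*a)).astype(np.int32); cv2.polylines(i,[q],True,(255,255,0),1)
    o.append(i)
cv2.imwrite('pics/fin.png',np.hstack(o))
E
```

```text
time: 29.28
ee_pos: [0.4769, -0.2516, 0.2993]
eef_rot: [0.967, -0.253, 0.0, -0.0]
ft_force: [-0.2, -0.6, 0.0]
width: 0.065
grip_force: 0.0
```

View pics/fin.png

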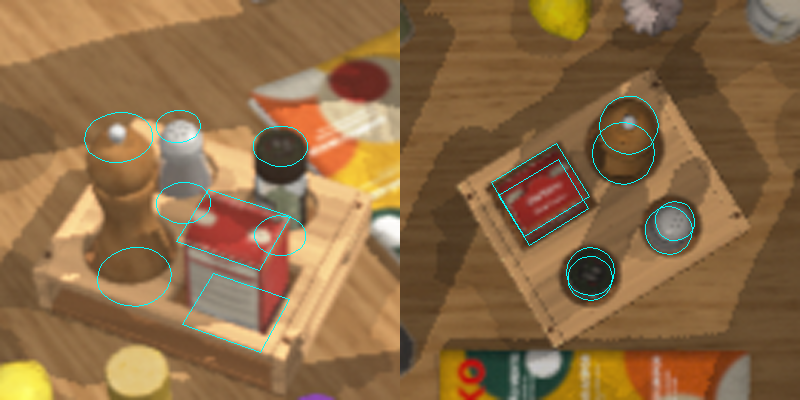

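All four stand upright and centred in their wells, matching the overlays: in the scene view, mill (118,200), shaker (183,155), herb jar (280,175) and carton (235,260). The gripper is clear, so I'm handing in.

```bash
python3 -m pendant '[[0,0,0,0],[0,0,0,0],[0,0,0,0],[0,0,0,0]]' >/dev/null; python3 -c "
from bench import r
print(r.close_job())"
```

```text
the job is handed in; nothing more can be done
None
```

I handed the job in at about 30 s with the mill, shaker, herb jar and carton standing upright in their wells and the gripper clear; I kept away from the blue-topped and red-lidded jars but did not re-measure them, and no verdict came back.

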